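# Close the double-lidded tin, then take off its outer cap alone

## Robot

A 6-joint arm with a two-finger parallel gripper is mounted at the origin on the work surface. World frame = base frame: x ahead of the robot, y to its left, z up, the work surface at z = 0. Lengths are in m, angles in rad, forces in N, time in s.
With the tool pointing down it reaches from about 0.35 to 0.85 m from the base axis. Payload 8.1 kg.
Tool frame: the origin (TCP) lies on the front face of the gripper's body, between the roots of the fingers; the fingertips stand 73 mm ahead of it and the grasp point (between the pads) lies 54 mm ahead of it; z points along the fingers, y is the direction in which the jaws open and shut (so a half turn about z gives the same grasp; the last joint's range is limited). The gripper opens to 85 mm and grips with 20 to 120 N. Pads are 22 mm wide; open, the fingers measure 114 mm over their backs; the gripper's body (76 mm by 85 mm) begins 54 mm behind the grasp point. The pads swing forward as they close: fully open they stand 13 mm farther back than shut.
Start: joints at [1.024, 0.13, 1.488, -0, 1.523, -0.085], TCP at [0.267, 0.537, 0.304] pointing down, gripper open.
Joint ranges: [-2.96, 2.96], [-0.89, 2.26], [0.02, 2.5], [-1.34, 4.48], [0, 2.73], [-2.66, 2.66]. Speed limits (rad/s): [2.39, 2.39, 2.79, 3.14, 3.14, 3.14].

## Interface

Orientations are given as a unit quaternion [w, x, y, z].
In Python, from cell import move_ptp, move_straight, movej, open_jaws, clamp, pause, inverse_kinematics, sense, get_image, camera_params, Unreachable, close_job, find_in, mark_of gives the robot as it stands. Calls block until the motion is done:
- move_ptp(position, orientation): joint-space move of the TCP to a pose.
- move_straight(position, orientation=None, feed=0.15, force_limit=None): straight line of the TCP; orientation=None keeps the orientation; feed is the mean speed in m/s. With force_limit (N) it stops when the force on the tool has changed by that much, and returns True; else False.
- movej(angles): joint-space move.
- open_jaws() and clamp(effort=None): open the fingers fully, or close them until they stop; effort is the grip in N (None keeps the last).
- pause(seconds).
- inverse_kinematics(position, orientation): joint angles nearest the present ones, or None.
- sense(): the state.
- get_image(name): name is "scene" or "side" or "wrist"; returns (picture, depth): 420x560x3 uint8, red, green, blue; 420x560 float32, m along the optical axis (not along the pixel's ray), 0 where there is no reading.
- camera_params(name): a dict with "fx", "fy", "cx", "cy" (pixels), "origin" and "rotation" of the camera in the world. Camera axes: x right, y up, looking along -z (the intrinsics and any distortion apply to the point x, -y, -z); pixel columns grow to the right and rows downward; lengths in m; the calibration is good to about 2 mm. A picture is of the moment at which its call begins: read the wrist's pose just before it. camera_params takes no time and is no camera call; for the wrist camera it gives the pose at the moment of the call.
A pose or a line that the arm cannot do raises Unreachable and nothing moves.
- close_job(): hands the job in, once; it reports no verdict.
Trained networks look in the newest picture that a camera, given by its name, has taken for a name from the list of things; names that differ only in an ending like _2 or _b are one class to them, and where a whole thing is asked for, a point or a joint stands for the part that bears it (a point fixed in the world has none). Each returns a list of dicts, best first, with "p" (0 to 1); they miss things now and then, are a little off and sometimes report something else, mostly with a low value. They report only what shows in the picture. A call takes as long as a camera call. They do not tell look-alikes from the thing itself.
- find_in(camera, thing): "rect" ([left, top, right, bottom] as shares, 0 to 1, of the picture: columns of its width, rows of its height, round what is visible of it).
- mark_of(camera, thing): "centre" ([column, row] as shares, 0 to 1, of the picture: columns of its width, rows of its height: a listed point, or the origin of a listed thing).
The state is a dict: "time_s": time; "joints": joint angles; "qvel": joint speeds; "tau": joint torques, N m; "eef_pos": TCP position; "tcp_rot": TCP orientation; "force": force on the tool from outside, world axes, zero at the start; "torque": the same for the moment, N m; "gripper_width": finger opening in m.
Only numpy, scipy, OpenCV 4.12 (cv2) and the standard library are available. Lean on these libraries where they do the work, as an engineer would, in place of code of your own. Each camera call takes 0.05 s, during which the arm holds its last target. There are 200 camera calls.

## Task

On the coasters sits a nested pair of lids: a brass inner lid whose red knob sticks up through the hole of a loose aluminium outer cap. Carry the pair together by the red knob to the open round tin with the wide mouth (not the narrow-necked one) and lower it, without dropping it, until the inner lid sits fully home in the mouth, then let go of the knob. Then lift off the outer cap alone, leaving the inner lid seated and the tin and everything else standing where they are, and finish while still holding the cap level in the air above the tin, clear of the knob: do not put it down.

Things in the scene. Friction and masses are not known exactly. Their poses are not given: they have to be found in the camera images.
- tin: Open round aluminium tin, straight-sided, loose, about 0.6 kg: outside diameter 51, mouth (bore) diameter 45, height 85, wall 2.5, floor 4 thick. Origin at the centre of its underside, z up.
- narrow_tin: Look-alike bystander tin, loose, same body (diameter 51) and height 85, but a shoulder from height 60 to 72 narrows it to a neck of 30 outside, 25 bore. The lids do not fit it. Origin at the centre of its underside.
- coasters: Neat stack of brown wooden coasters, one loose block 100 x 100 x 39.2 high, 0.5 kg; the lids stand on it at the start. Origin at the centre of its underside.
- inner_lid: Brass inner lid, 0.14 kg. Origin at the centre of its underside, z up. From the bottom: plug of diameter 41 to z = 14 (lowest 5 taper from 33), flange of 49 from z = 14 to 18, upright cylindrical red knob of 16 from z = 18 to 54. Seated, the flange rests on the tin's rim, this origin 71 above the tin's. At the start it stands on its plug on the coasters.
- cap: Aluminium outer cap, 0.09 kg: outside diameter 64, height 16; top plate 8 thick with a through hole of 22, skirt below it 8 deep (inside 59). Origin at the centre of the skirt's lower edge, z up. Nested, the plate rests loosely on the flange: the cap's origin is 10 and its top 26 above the inner lid's origin, the knob sticks out 28; 3 sideways play about the knob, held by weight only.
- tumbler: Glass tumbler, bystander, rim diameter 72, height 95, loose. Origin at the centre of its underside.
- tape_dispenser: Stainless steel tape dispenser, bystander, about 60 x 130 x 85 high, loose. Origin at the centre of its underside.
- stapler: Blue and black stapler, bystander, about 35 x 140 x 47 high, loose. Origin at the centre of its underside.
Things that resemble listed ones, but are neither listed nor needed, are in the scene too. Several things have the shape of the cap; the one meant has the colours described above. What is shaped like the tin but black is not meant.

How it is judged:
On the way, in this order (a step that is already met when the one before it is completed fails the run):
1. The nested pair is lifted off the coasters together, at least 25 mm up, the cap still resting on the inner lid, the fingers on the knob (height (world z) of inner_lid above 0.065 m and z of cap in the frame of inner_lid below 0.014 m and contact force between the fingers and inner_lid above 1 N), for 0.2 s.
2. The inner lid is seated in the wide tin with the cap still on it, and the knob let go (z of inner_lid in the frame of tin between 0.068 and 0.074 m and horizontal distance between inner_lid and tin below 0.004 m and angle between the z axis of inner_lid and the z axis of tin, either way round below 0.07 rad and z of cap in the frame of inner_lid below 0.014 m and contact force between the fingers and inner_lid below 0.1 N), for 0.2 s.
At the end, for the whole second after the job is handed in: Inner lid seated in the wide tin (3 mm in depth, 4 mm off axis, 4 degrees); tin upright, within 30 mm of its start; cap held still by the fingers within 15 degrees of level and 50 mm of the tin's axis, 60 to 300 mm above the inner lid's underside, touching no lid; bystanders within 25 mm (z of inner_lid in the frame of tin between 0.068 and 0.074 m and horizontal distance between inner_lid and tin below 0.004 m and angle between the z axis of inner_lid and the z axis of tin, either way round below 0.07 rad and linear speed of inner_lid below 0.02 m/s and angle between tin's own z axis and vertical below 0.07 rad and height (world z) of tin below 0.005 m and distance of tin from where it was at the start of the episode below 0.03 m and z of cap in the frame of inner_lid between 0.06 and 0.3 m and horizontal distance between cap and tin below 0.05 m and angle between cap's own z axis and vertical below 0.26 rad and linear speed of cap below 0.03 m/s and contact force between the fingers and cap above 1 N and contact force between cap and inner_lid below 0.05 N and contact force between the fingers and inner_lid below 0.1 N and distance of each of narrow_tin, coasters, tumbler, tape_dispenser, stapler from where it was at the start of the episode below 0.025 m); the arm keeps its last pose, push and grip.
It fails at once if The cap comes off the inner lid (more than 10 mm) while the inner lid is not seated in the wide tin (z of cap in the frame of inner_lid above 0.02 m and not (z of inner_lid in the frame of tin between 0.068 and 0.074 m and horizontal distance between inner_lid and tin below 0.004 m and angle between the z axis of inner_lid and the z axis of tin, either way round below 0.07 rad)).
It fails at once if The inner lid is let go over the tin more than 8 mm above its seat (dropped in) (z of inner_lid in the frame of tin above 0.079 m and horizontal distance between inner_lid and tin below 0.03 m and contact force between the fingers and inner_lid below 0.05 N).
It fails at once if The wide tin is shifted more than 30 mm or tipped (distance of tin from where it was at the start of the episode above 0.03 m or angle between tin's own z axis and vertical above 0.3 rad).
It fails at once if A bystander is shifted more than 25 mm or tipped over (distance of any of narrow_tin, coasters, tumbler, tape_dispenser, stapler from where it was at the start of the episode above 0.025 m or angle between any of narrow_tin, coasters, tumbler, tape_dispenser, stapler's own z axis and vertical above 0.3 rad).
It also fails if it takes over 64 s, if anything falls off the work surface, if the arm or the gripper's body presses on something with over 40 N, if the wrist force passes 120 N, or if a joint passes its speed limit or range.

## Working session

There is one attempt and no reset: what is moved stays moved. The work goes in short steps, each a Python script; the robot and the scene stay as the last script left them, time stands still between calls to the robot, and variables do not carry over. Pictures are saved under pics/ and viewed, about 8 in all and at most 12, crops included, and the job is handed in when it is done.

```bash
mkdir -p pics; ls; cat > h.py <<'E'
import numpy as np, cv2
from cell import *
def deproj(cp,u,v,d):
    p=np.array([(u-cp['cx'])/cp['fx']*d, -(v-cp['cy'])/cp['fy']*d, -d])
    return np.array(cp['origin'])+np.array(cp['rotation'])@p
def cloud(name):
    cp=camera_params(name); im,d=get_image(name)
    v,u=np.mgrid[0:d.shape[0],0:d.shape[1]]
    p=np.stack([(u-cp['cx'])/cp['fx']*d,-(v-cp['cy'])/cp['fy']*d,-d],-1)
    P=p@np.array(cp['rotation']).T+np.array(cp['origin']); P[d==0]=np.nan
    return im,P,cp
def save(im,name,s=1.0):
    cv2.imwrite('pics/'+name,cv2.resize(im[:,:,::-1],None,fx=s,fy=s))
E
python3 - <<'E'
from h import *
print({k:v for k,v in camera_params('scene').items()});
for n in ['scene','side']:
    im,P,cp=cloud(n); save(im,n+'0.png',1.4); np.savez(n+'.npz',im=im,P=P)
    for t in ['tin','inner_lid','cap','coasters','narrow_tin','tumbler','tape_dispenser','stapler']:
        for r in find_in(n,t)[:4]:
            x=np.array(r['rect'])*[560,420,560,420]
            if r['p']<.2: continue
            u,v=int((x[0]+x[2])/2),int((x[1]+x[3])/2)
            print(n,t,round(r['p'],2),x.round(),P[v,u].round(3))
s=sense();print(s['time_s'],s['gripper_width'],s['tcp_rot'])
E
```

```text
pics
{'fx': 483.09499614903154, 'fy': 483.09499614903154, 'cx': 273.27704111298686, 'cy': 211.33459938423513, 'origin': array([1.35145815, 0.29322782, 0.75704286]), 'rotation': array([0.49308738, 0.22178398, 0.35041934, 0.76477643])}Traceback (most recent call last):
  File "<stdin>", line 4, in <module>
  File "h.py", line 10, in cloud
    P=p@np.array(cp['rotation']).T+np.array(cp['origin']); P[d==0]=np.nan
      ~^~~~~~~~~~~~~~~~~~~~~~~~~~~
ValueError: matmul: Input operand 1 has a mismatch in its core dimension 0, with gufunc signature (n?,k),(k,m?)->(n?,m?) (size 4 is different from 3)
```

```bash
cat > h.py <<'E'
import numpy as np, cv2
from cell import *
from scipy.spatial.transform import Rotation as R
def rot(q): return R.from_quat(np.roll(q,-1)).as_matrix()
def cloud(name):
    cp=camera_params(name); im,d=get_image(name)
    v,u=np.mgrid[0:d.shape[0],0:d.shape[1]]
    p=np.stack([(u-cp['cx'])/cp['fx']*d,-(v-cp['cy'])/cp['fy']*d,-d],-1)
    P=p@rot(cp['rotation']).T+np.array(cp['origin']); P[d==0]=np.nan
    return im,P,cp
def save(im,name,s=1.0):
    cv2.imwrite('pics/'+name,cv2.resize(im[:,:,::-1],None,fx=s,fy=s))
E
python3 - <<'E'
from h import *
for n in ['scene','side']:
    im,P,cp=cloud(n); save(im,n+'0.png',1.4); np.savez(n+'.npz',im=im,P=P)
    for t in ['tin','inner_lid','cap','coasters','narrow_tin','tumbler','tape_dispenser','stapler']:
        for r in find_in(n,t)[:4]:
            x=np.array(r['rect'])*[560,420,560,420]
            if r['p']<.2: continue
            u,v=int((x[0]+x[2])/2),int((x[1]+x[3])/2)
            print(n,t,round(r['p'],2),x.round(),P[v,u].round(3))
s=sense();print(s['time_s'],s['gripper_width'],s['tcp_rot'])
E
```

```text
scene tin 0.83 [383. 206. 411. 253.] [0.575 0.218 0.065]
scene tin 0.82 [397. 179. 426. 217.] [0.461 0.222 0.068]
scene tin 0.63 [278. 192. 295. 224.] [ 0.598 -0.024  0.06 ]
scene inner_lid 0.65 [226. 165. 234. 179.] [ 0.56  -0.187  0.084]
scene cap 0.82 [254. 157. 279. 174.] [ 0.393 -0.171 -0.003]
scene cap 0.67 [219. 169. 246. 190.] [ 0.564 -0.178  0.066]
scene cap 0.56 [176. 164. 204. 190.] [ 0.522 -0.333 -0.001]
scene cap 0.27 [307. 246. 343. 297.] [0.772 0.126 0.093]
scene coasters 0.57 [201. 176. 262. 212.] [ 0.581 -0.174  0.038]
scene narrow_tin 0.79 [276. 191. 298. 227.] [ 0.598 -0.022  0.054]
scene tumbler 0.62 [309. 242. 344. 300.] [0.769 0.129 0.091]
scene tape_dispenser 0.78 [136. 210. 197. 266.] [ 0.789 -0.214  0.057]
scene stapler 0.79 [215. 249. 278. 300.] [ 0.792 -0.027  0.034]
side tin 0.84 [190. 157. 215. 196.] [0.541 0.189 0.056]
side tin 0.71 [144. 171. 174. 210.] [0.428 0.188 0.057]
side inner_lid 0.47 [302. 239. 310. 259.] [ 0.549 -0.194  0.08 ]
side cap 0.89 [290. 244. 321. 274.] [ 0.543 -0.199  0.065]
side cap 0.71 [218. 287. 251. 318.] [ 0.404 -0.174  0.015]
side coasters 0.9 [266. 254. 340. 308.] [ 0.522 -0.221  0.039]
side narrow_tin 0.61 [257. 201. 284. 244.] [ 0.566 -0.056  0.054]
side tumbler 0.75 [273. 142. 302. 191.] [0.716 0.084 0.075]
side tape_dispenser 0.95 [368. 212. 434. 262.] [ 0.742 -0.255  0.061]
side stapler 0.77 [321. 180. 361. 222.] [ 0.761 -0.063  0.039]
0.95 0.08503955533067409 [2.29795228e-05 2.28851218e-01 9.73461411e-01 2.49110845e-05]
```

View pics/scene0.png

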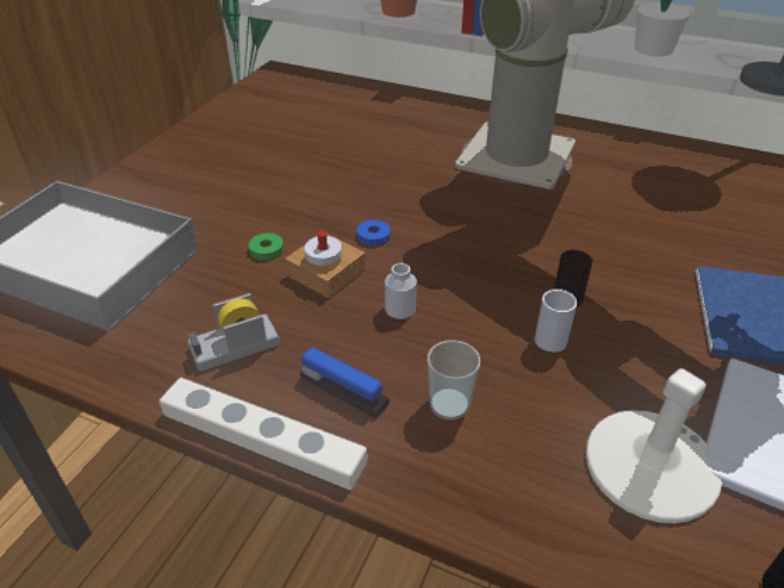

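View pics/side0.png

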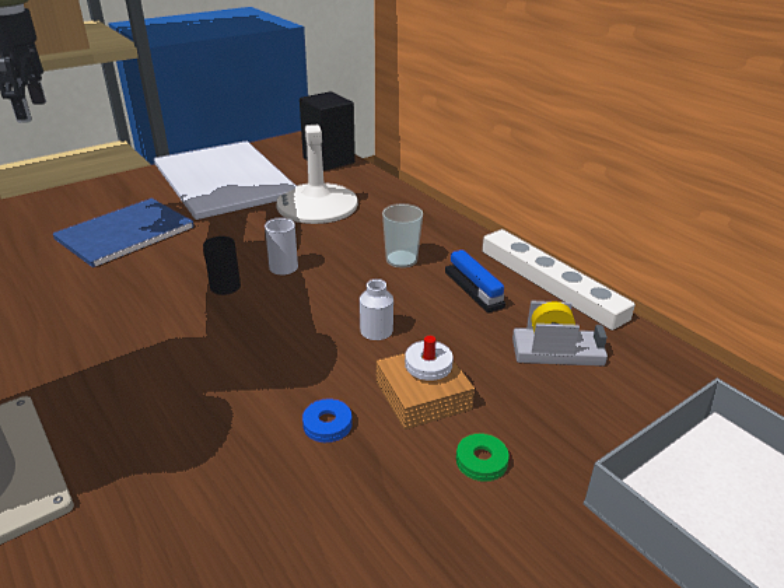

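Scene: pair with red knob at ~(322,240) on the coasters, wide open tin at (554,320), black decoy behind it, narrow tin at (400,295). The networks agree. Next I get refined centres from depth and a close wrist look at the pair.

```bash
cat >> h.py <<'E'
Q=[0,0,1,0]
def circ(xy):
    from scipy.optimize import least_squares
    f=lambda p:np.hypot(xy[:,0]-p[0],xy[:,1]-p[1])-p[2]
    r=least_squares(f,[*xy.mean(0),.02],loss='soft_l1',f_scale=.001);return r.x
def red(im): 
    a=im.astype(int);return (a[:,:,0]>90)&(a[:,:,1]<60)&(a[:,:,2]<60)
def near(P,c,r): return np.hypot(P[...,0]-c[0],P[...,1]-c[1])<r
E
python3 - <<'E'
from h import *
for n in ['scene','side']:
    z=np.load(n+'.npz');im,P=z['im'],z['P']
    k=P[red(im)&near(P,(.55,-.19),.04)]; t=k[k[:,2]>.088]
    print(n,'knob',len(k),k.mean(0).round(4),'top',np.nanpercentile(k[:,2],98).round(4),t.mean(0).round(4))
    m=P[near(P,(.55,.205),.06)&(P[...,2]>.079)&(P[...,2]<.095)]; print('tin rim',len(m),m.mean(0).round(4),circ(m[:,:2]).round(4))
k=(.553,-.19)
print(inverse_kinematics([*k,.25],Q),inverse_kinematics([.555,.205,.25],Q),inverse_kinematics([*k,.25],[0,1,0,0]))
move_ptp([k[0],k[1],.30],Q)
im,P,cp=cloud('wrist'); save(im,'w1.png'); np.savez('w1.npz',im=im,P=P)
print(cp['origin'],rot(cp['rotation']),sense()['eef_pos'])
k=P[red(im)]; print(k.mean(0)); t=k[k[:,2]>.09]; print('top',len(t),t.mean(0),np.ptp(t[:,:2],axis=0))
print(sense()['time_s'])
E
```

```text
scene knob 66 [ 0.5567 -0.188   0.0814] top 0.0938 [ 0.5541 -0.1888  0.0915]
tin rim 128 [0.55   0.2139 0.0825] [0.5501 0.2143 0.0241]
side knob 135 [ 0.5502 -0.1932  0.0812] top 0.0938 [ 0.5519 -0.1912  0.0919]
tin rim 111 [0.5495 0.2118 0.0823] [0.5498 0.2123 0.0245]
[-4.18618535e-01  1.19953576e-01  1.59850205e+00 -4.44089210e-16
  1.42313703e+00 -1.98941486e+00] [ 2.67179122e-01  1.38304584e-01  1.57853116e+00 -4.44089210e-16
  1.42475691e+00 -1.30361720e+00] [-4.18618535e-01  1.19953576e-01  1.59850205e+00 -4.44089210e-16
  1.42313703e+00  1.15217779e+00]
[ 0.47661213 -0.18869167  0.36931364] [[-1.41092754e-03 -9.53721980e-01 -3.00686539e-01]
 [ 9.99996472e-01 -6.68950652e-04 -2.57054947e-03]
 [ 2.25044507e-03 -3.00689105e-01  9.53719559e-01]] [ 0.55322969 -0.18927933  0.30000059]
[nan nan nan]<stdin>:12: RuntimeWarning: Mean of empty slice.
  ret = um.true_divide(
Traceback (most recent call last):
ValueError: zero-size array to reduction operation maximum which has no identity
```

View pics/w1.png

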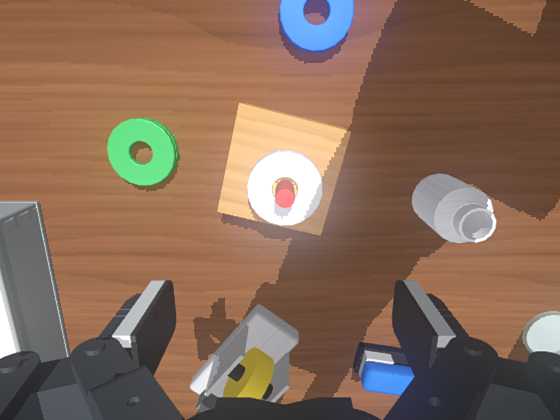

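Wrist view: knob at (285,195) inside the white cap on the coasters, between the fingers laterally (x≈284). Fix the masks and measure.

```bash
cat >> h.py <<'E'
def red(im):
    a=im.astype(int);return (a[:,:,0]>90)&(a[:,:,1]<.5*a[:,:,0])&(a[:,:,2]<.5*a[:,:,0])&(abs(a[:,:,1]-a[:,:,2])<25)
E
python3 - <<'E'
from h import *
z=np.load('w1.npz');im,P=z['im'],z['P']
m=near(P,(.553,-.19),.05)
k=P[red(im)&m]; t=k[k[:,2]>.0905]; print('knob top',len(t),t.mean(0),circ(t[:,:2]),np.ptp(t[:,:2],axis=0),t[:,:2].min(0),t[:,:2].max(0))
for a,b in [(.061,.07)]:
    c=P[m&(P[...,2]>a)&(P[...,2]<b)&~red(im)]; (cc,r)=cv2.minEnclosingCircle(c[:,:2].astype(np.float32)); print('cap',len(c),np.median(c[:,2]),cc,r)
co=P[near(P,(.553,-.19),.09)&(P[...,2]>.034)&(P[...,2]<.044)]; print('coaster',cv2.minAreaRect((co[:,:2]*1000).astype(np.float32)),np.median(co[:,2]))
# look over the tin
print(sense()['time_s'])
move_ptp([.55,.213,.30],Q)
im,P,cp=cloud('wrist'); save(im,'w2.png'); np.savez('w2.npz',im=im,P=P)
m=P[near(P,(.55,.213),.05)&(P[...,2]>.081)&(P[...,2]<.092)]; print('rim',len(m),m.mean(0),circ(m[:,:2]),cv2.minEnclosingCircle(m[:,:2].astype(np.float32)))
print(sense()['time_s'],sense()['eef_pos'])
E
```

```text
knob top 1 [ 0.55587627 -0.18146126  0.09081909] [ 0.5637203  -0.18930529  0.01109313] [0. 0.] [ 0.55587627 -0.18146126] [ 0.55587627 -0.18146126]
cap 3772 0.06443627841153918 (0.5524179339408875, -0.18722869455814362) 0.03187071532011032
coaster ((543.4479370117188, -189.6890411376953), (100.079345703125, 100.14563751220703), 76.31132507324219) 0.03849280967973495
3.7583
rim 690 [0.54841589 0.21583324 0.0839415 ] [0.54840066 0.21591935 0.02400385] ((0.5487985014915466, 0.21586088836193085), 0.02570817619562149)
5.3 [0.55046207 0.21180023 0.30001832]
```

View pics/w2.png

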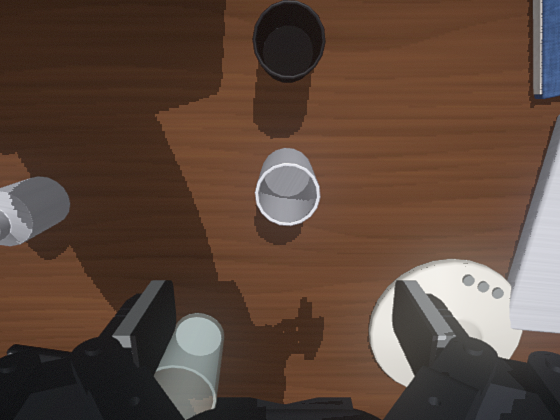

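Wrist view 2: wide tin's open mouth at (288,195), black decoy at (289,40) - well clear. The wrist camera differs ~2 mm from the fixed ones in y; check its bias using the fingers themselves.

```bash
python3 - <<'E'
from h import *
s=sense();print(s['eef_pos'],s['time_s'],camera_params('wrist')['cx'],camera_params('wrist')['origin'])
for n,c in (('w1',(.553,-.19)),('w2',(.55,.213))):
    z=np.load(n+'.npz');im,P=z['im'],z['P']
    g=im.astype(int)
    for v in (290,300):
        row=P[v]; ok=(row[:,2]>.2); u=np.where(ok)[0]; 
        L=u[u<283];Rr=u[u>283]
        print(n,v,L.max(),Rr.min(),row[L.max()].round(4),row[Rr.min()].round(4),'mid',(row[L.max()]+row[Rr.min()])[1]/2)
z=np.load('w1.npz');im,P=z['im'],z['P']
m=red(im)&near(P,(.553,-.19),.05);k=P[m];v,u=np.where(m)
print(len(k),np.percentile(k[:,2],[5,50,80,90,95,99]),u.min(),u.max(),v.min(),v.max())
t=k[k[:,2]>np.percentile(k[:,2],97)-.0015];print(len(t),t.mean(0),t.min(0),t.max(0))
E
```

```text
[0.55046207 0.21180023 0.30001832] 5.3 283.59820836910444 [0.4738291  0.21260517 0.36928811]
w1 290 173 394 [ 0.5487 -0.231   0.2402] [ 0.5486 -0.1456  0.2404] mid -0.18834239494177873
w1 300 174 393 [ 0.5531 -0.231   0.2403] [ 0.5527 -0.1458  0.2408] mid -0.18839513507728692
w2 290 173 394 [0.546  0.1701 0.2398] [0.5459 0.2556 0.2403] mid 0.21285194605434313
w2 300 174 393 [0.5504 0.1701 0.2399] [0.5499 0.2554 0.2408] mid 0.21276842014199865
1 [0.09081909 0.09081909 0.09081909 0.09081909 0.09081909 0.09081909] 292 292 202 202
1 [ 0.55587627 -0.18146126  0.09081909] [ 0.55587627 -0.18146126  0.09081909] [ 0.55587627 -0.18146126  0.09081909]
```

```bash
cat >> h.py <<'E'
def red(im):
    h=cv2.cvtColor(im,cv2.COLOR_RGB2HSV);return ((h[...,0]<8)|(h[...,0]>172))&(h[...,1]>130)&(h[...,2]>80)
E
python3 - <<'E'
from h import *
z=np.load('w1.npz');im,P=z['im'],z['P']
print(im[185:205:5,285],P[185:205:5,285].round(4).tolist())
m=red(im);m[:, :250]=0;m[:,320:]=0;m[:150]=0;m[220:]=0;v,u=np.where(m);print(len(u),u.min(),u.max(),v.min(),v.max())
k=P[m];top=k[k[:,2]>np.nanpercentile(k[:,2],50)];print(np.nanpercentile(k[:,2],[5,50,90]));
t=k[k[:,2]>.0905];print(len(t),t.mean(0),t.min(0),t.max(0))
pause(.5);s=sense();print(s['eef_pos'],s['time_s'])
E
```

```text
[[217 135 138]
 [255 158 156]
 [255 143 143]
 [255 139 141]] [[0.5448, -0.1868, 0.0806], [0.5456, -0.1869, 0.0938], [0.5496, -0.1869, 0.0934], [0.5536, -0.1869, 0.0931]]Traceback (most recent call last):
  File "<stdin>", line 4, in <module>
    return umr_minimum(a, axis, None, out, keepdims, initial, where)
ValueError: zero-size array to reduction operation minimum which has no identity
```

```bash
python3 - <<'E'
from h import *
z=np.load('w1.npz');im,P=z['im'],z['P']
m=near(P,(.55,-.188),.02)&(P[...,2]>.0905)&(P[...,2]<.1);t=P[m];print(len(t),t.mean(0),t.min(0),t.max(0),cv2.minEnclosingCircle(t[:,:2].astype(np.float32)))
pause(.5);s=sense();print(s['eef_pos'],s['time_s'])
E
```

```text
300 [ 0.55213203 -0.18725841  0.09238109] [ 0.54473712 -0.19458474  0.09064739] [ 0.55986905 -0.17996689  0.09442998] ((0.5523900389671326, -0.18723717331886292), 0.007831880822777748)
[0.55004341 0.21288018 0.30002979] 5.8
```

```bash
python3 - <<'E'
from h import *
k=(.5525,-.189)
move_ptp([*k,.25],Q); 
print('hit',move_straight([*k,.1425],Q,feed=.12,force_limit=12)); pause(.4); print(sense()['eef_pos'],sense()['time_s'])
clamp(40); pause(.2); s=sense(); print('w',s['gripper_width'],s['eef_pos'],s['force'])
print('hit',move_straight([*k,.1725],Q,feed=.05)); pause(.3)
s=sense(); print('w',s['gripper_width'],s['eef_pos'],s['force'],s['time_s'])
move_straight([*k,.26],Q,feed=.1)
pause(.3); im,_=get_image('side'); 
im2,P,cp=cloud('wrist'); save(np.hstack([im[150:330,200:400],im2[100:280,180:380]]),'l1.png',1.9)
m=near(P,(.55,-.188),.036)&(P[...,2]>.165)&(P[...,2]<.20);t=P[m];print(len(t),np.median(t[:,2]))
print(sense()['force'],sense()['time_s'])
E
```

```text
hit False
[ 0.5525871  -0.189058    0.14277817] 8.75
w 0.014190930126041302 [ 0.55252449 -0.18894603  0.1425664 ] [-1.02596879  1.00701203  0.50630043]
hit False
w 0.014511704768415842 [ 0.55232794 -0.18891546  0.17212527] [-0.27028701 -0.09848672 -3.27962599] 10.6417
10461 0.18153974023723748
[-0.32898474  0.0976249  -2.01897885] 12.0667
```

View pics/l1.png

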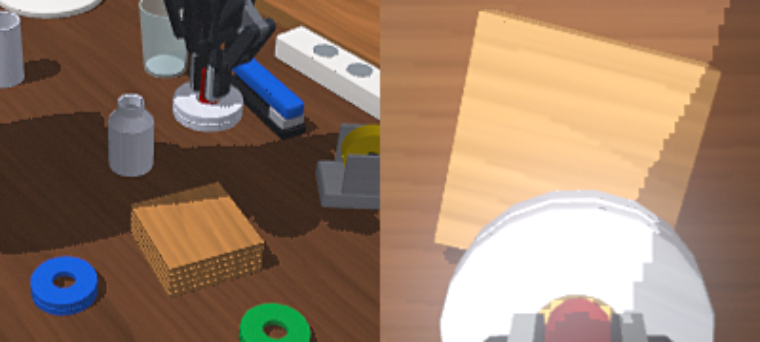

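Both crops show the pair lifted together: cap level on the lid, red knob between the pads, coasters unmoved. Now carry to the tin and lower with force monitoring.

```bash
python3 - <<'E'
from h import *
t=(.5492,.2142)
move_straight([*t,.26],Q,feed=.2); pause(.3)
move_straight([*t,.195],Q,feed=.08); pause(.4); s=sense(); print(s['eef_pos'],s['force'],s['gripper_width'])
for n in ('scene','side'):
    im,P,_=cloud(n)
    m=P[near(P,t,.05)&(P[...,2]>.110)&(P[...,2]<.121)]; print(n,'cap',len(m),np.median(m[:,2]),cv2.minEnclosingCircle(m[:,:2].astype(np.float32)))
    save(im[100:280,330:470] if n=='scene' else im[80:260,130:270],n+'p.png',3)
f0=s['force']
hit=move_straight([*t,.181],Q,feed=.02,force_limit=6); s=sense(); print('hit',hit,s['eef_pos'],s['force']-f0,s['torque'],s['time_s'])
E
python3 -c "
import cv2,numpy as np
cv2.imwrite('pics/p1.png',np.hstack([cv2.imread('pics/scenep.png'),cv2.imread('pics/sidep.png')])[:, :800])"
```

```text
[0.54929837 0.21421936 0.19523886] [-0.27726631 -0.33605721 -2.46213282] 0.01422228062522182
scene cap 373 0.11631525310995627 ((0.5522257685661316, 0.2136925309896469), 0.03193044289946556)
side cap 253 0.11677140960830446 ((0.5487591028213501, 0.210063174366951), 0.03339860960841179)
hit False [0.54926988 0.21421927 0.18111172] [ 0.64994792  0.19326611 -0.08647038] [-0.00152383 -0.03373682 -0.02075533] 16.8417
```

View pics/p1.png

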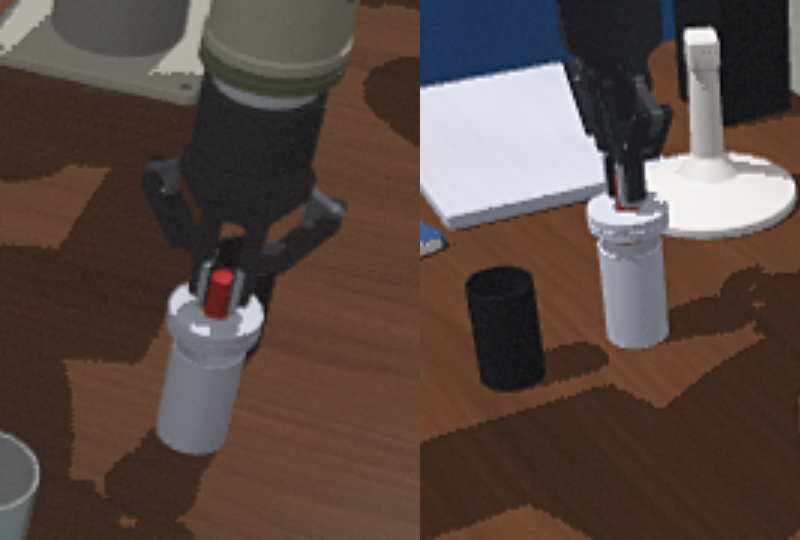

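Pictures (just before insertion) show the pair aligned over the wide tin in both views. It is already 7 mm into the mouth with no significant force; continue to the seat.

```bash
python3 - <<'E'
from h import *
t=(.5492,.2142); f0=sense()['force']
hit=move_straight([*t,.172],Q,feed=.015,force_limit=5); s=sense(); print('hit',hit,s['eef_pos'],s['force']-f0,s['time_s'])
pause(.3); s=sense(); print(s['eef_pos'],s['force']-f0)
E
```

```text
hit True [0.54922998 0.21429449 0.17423048] [-0.4257663   0.52981073  6.67442365] 17.325
[0.54927038 0.21428261 0.17425232] [-0.55338274  0.86617986  8.52237428]
```

Contact at TCP z 0.1742, as predicted for seated (0.1743). Release, back off, look.

```bash
python3 - <<'E'
from h import *
t=(.5492,.2142)
open_jaws(); pause(.4); s=sense(); print(s['gripper_width'],s['force'])
move_straight([*t,.26],Q,feed=.12); pause(.4)
im,P,cp=cloud('wrist'); save(im,'w3.png'); print(cp['origin'])
c=P[near(P,t,.05)&(P[...,2]>.09)&(P[...,2]<.102)]; k=P[near(P,t,.02)&(P[...,2]>.119)&(P[...,2]<.132)]
print('cap',len(c),np.median(c[:,2]),cv2.minEnclosingCircle(c[:,:2].astype(np.float32)))
A=np.c_[c[:,:2],np.ones(len(c))];print('plane',np.linalg.lstsq(A,c[:,2],rcond=None)[0])
print('knob',len(k),np.median(k[:,2]),cv2.minEnclosingCircle(k[:,:2].astype(np.float32)))
row=P[295];ok=np.where(row[:,2]>.17)[0];l=ok[ok<283].max();r=ok[ok>283].min();print('finger mid',row[l],row[r],(row[l]+row[r])/2)
im,P,cp=cloud('side'); t=(.55,.2133); c=P[near(P,t,.05)&(P[...,2]>.09)&(P[...,2]<.102)]; print('side cap',np.median(c[:,2]),cv2.minEnclosingCircle(c[:,:2].astype(np.float32)))
k=P[near(P,t,.02)&(P[...,2]>.121)&(P[...,2]<.132)];print('knob top',k.mean(0));print(sense()['eef_pos'],sense()['time_s'])
E
```

```text
0.08584858777338898 [-0.4961644   0.33982523 -0.97448279]
[0.47249727 0.21484707 0.32896235]
cap 6051 0.09623936711485251 ((0.5494430661201477, 0.21533270180225372), 0.032195109874010086)
plane [0.00640769 0.00200492 0.09223508]
knob 565 0.12398529206804429 ((0.5493590831756592, 0.21552908420562744), 0.00807963591068983)
finger mid [0.54622617 0.17246458 0.20057192] [0.54641374 0.25785189 0.20033096] [0.54631995 0.21515823 0.20045144]
side cap 0.09619834660496374 ((0.5500468015670776, 0.21029789745807648), 0.033149901777505875)
knob top [0.54919672 0.21013157 0.12350871]
[0.54915223 0.21419425 0.2598484 ] 20.0833
```

View pics/w3.png

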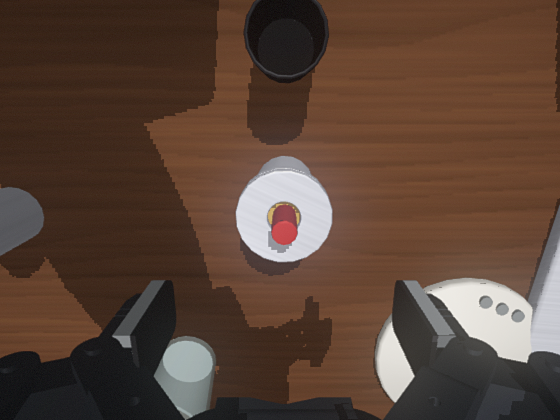

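Wrist view 3: cap level on the seated lid in the tin, red knob centred at (284,230); heights (cap top 0.096, knob top 0.124) match the seated values. Now grip the cap rim and lift.

```bash
python3 - <<'E'
from h import *
t=(.5492,.2143)
print('hit',move_straight([*t,.139],Q,feed=.1,force_limit=10)); pause(.4); s=sense(); print(s['eef_pos'],s['force'],s['time_s']); f0=s['force']
clamp(40); pause(.3); s=sense(); print('w',s['gripper_width'],s['eef_pos'],s['force']-f0)
print(move_straight([*t,.149],Q,feed=.03)); pause(.3); s=sense(); print(s['gripper_width'],s['force']-f0)
im,_=get_image('scene'); im2,_=get_image('side')
save(np.hstack([im[120:280,340:480],im2[100:260,130:270]]),'c1.png',2.8)
E
```

```text
hit False
[0.54924974 0.21431048 0.13915565] [-0.80063212  0.72745051 -0.10330634] 21.8417
w 0.0627390436987692 [0.54955042 0.21434405 0.13947797] [ 0.53825428 -1.62673654  5.06425837]
False
0.0622887510968486 [ 1.43312927 -1.68677888 -1.31142869]
```

View pics/c1.png

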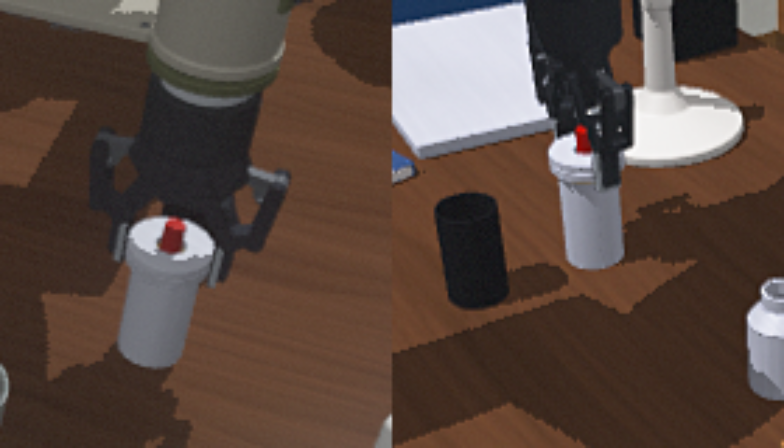

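Both views show the cap held level between the fingers, tin still standing, knob sticking out less; the load (~1.3 N) is the cap alone. Continue up.

```bash
python3 - <<'E'
from h import *
t=(.5492,.2143)
move_straight([*t,.259],Q,feed=.06); pause(.6); s=sense(); print(s['gripper_width'],s['eef_pos'],s['force'],s['time_s'])
im,_=get_image('scene');im2,P,_=cloud('side')
save(np.hstack([im[60:280,340:480],im2[40:260,130:270]]),'c2.png',2.4)
for c in ('scene','side'):
    _,P,_=cloud(c)
    k=P[near(P,(.55,.213),.015)&(P[...,2]>.119)&(P[...,2]<.132)];f=P[near(P,(.55,.213),.03)&(P[...,2]>.083)&(P[...,2]<.094)]
    q=P[near(P,(.55,.213),.036)&(P[...,2]>.195)&(P[...,2]<.222)]
    print(c,'knob top',k.mean(0),'flange',np.median(f[:,2]),len(f),'cap',q[:,2].max(),q.mean(0))
E
```

```text
0.06280471498614879 [0.54920349 0.21429655 0.25901467] [-0.50803999  0.66740918 -0.80424267] 25.9583
scene knob top [0.55094087 0.21407338 0.12267443] flange 0.08746987396333306 267 cap 0.22192013914536535 [0.55789532 0.21343178 0.21213897]
side knob top [0.54916294 0.20960753 0.12306255] flange 0.08810322515594576 178 cap 0.22187728238509696 [0.53876205 0.21064812 0.21253484]
```

View pics/c2.png

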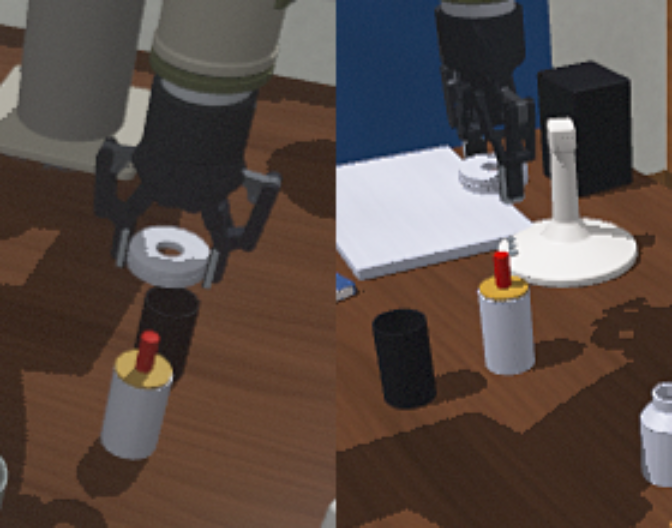

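The views show the cap held level well above the knob, the brass lid seated flush in the tin, everything standing. Hand in.

```bash
python3 -c "
from cell import *
s=sense();print(abs(s['qvel']).max() if hasattr(s['qvel'],'max') else s['qvel'],s['gripper_width']);print(close_job())"
```

```text
0.002072989876306072 0.06290605590139531
the job is handed in; nothing more can be done
None
```

I carried the nested pair by the red knob to the wide tin, seated the inner lid and let go. I then lifted the cap off alone and handed the job in at about 26 s, still holding the cap above the tin. The hand-in gives no verdict, so the result rests on my own checks.

- **Lid seating:** the arm met the seat at tool height 0.1742 m, against 0.1743 m predicted. In the last pictures the brass flange sits flush on the rim. The measured knob top (0.123 m) and flange (about 0.088 m) are 1–2 mm below the exact seated heights, which is within camera error.
- **Cap:** it is held level at a grip width of 62.9 mm. Its origin is about 0.13 m above the lid's underside, clear of the knob, and the arm was nearly still.
- **Tin and other objects:** the tin, the narrow tin and the black decoy stand where they were. I did not re-measure the tumbler, stapler, tape dispenser or coasters after the last move; nothing came near the first three, and a picture after the first lift showed the coasters in place.
- **Camera disagreement:** the cameras differ by 2–5 mm in y, with the side camera reading low. I used a compromise position, and the lid went in without noticeable side force.

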